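Move the bench stop one hole closer to the carving and hold its pin home

TASK

Lift the loose chip cap off the lock plunger of the bench stop and stand it, open end down, near the middle of the square steel parts tray, without dropping it. Then pull the black plunger knob up, slide the tube section one hole towards the carved billet and let the pin go fully home in that hole. Finish while still holding the knob with the pin home: do not let go of it, and leave the other things on the bench undisturbed.

Things in the scene. Friction and masses are not known exactly. Their poses are not given: they have to be found in the camera images.
- cap_centre (a point): Centre, half-way up, of the loose round chip cap: a plain aluminium cup turned upside down, 46 mm outer diameter, 57 mm tall, inner diameter 40 mm, inner depth 53 mm, 50 to 100 g. It starts standing over the lock plunger on the flat top of the tube section, held by nothing but its weight; a brass boss 6 mm high inside it keeps it centred. z axis = its axis, up.
- cap: The same chip cap; origin at the centre of its open underside (28.5 mm below point cap_centre).
- tray_in (a point): Centre of the inner floor of the open square steel parts tray, which is empty: 130 x 130 mm outside, 122 x 122 mm inside, walls 24 mm high over the bench and 4 mm thick, floor 4 mm thick. x and y axes are parallel to its walls. Tray and bowl swap sides of the bench from start to start.
- rail: The bench stop, screwed to the bench: a plywood plank 130 x 420 x 18 mm with a steel bar along it (30 mm wide, top 56 mm over the bench) with five square 13 mm holes every 50 mm, and a pale carved wooden billet (top 90 mm over the bench) at its +y end. Origin on the bench surface, under the bar's centre line and below the next hole. Its y axis runs along the bar towards the billet, z up.
- next_hole (a point): Centre of the mouth of the hole that the pin must go to (bar top), one hole (50 mm) nearer the billet than the hole in which the pin starts. Same axes as rail.
- section (a joint): How far the dark steel tube section has slid along the bar from its starting hole towards the billet (along the rail's y axis), in m: 0 at the starting hole, 0.050 at the next hole; it can run from -0.060 to 0.075. It drags with about 2 N.
- section_top (a point): Centre of the tube section's flat top (58 x 60 mm), on the knob's axis, 66 mm over the bench. A brass boss 35 mm across rises 6 mm above it under the knob. At its billet end the section has a jaw plate with a cork face, 66 to 80 mm ahead of the knob's axis, reaching 86 mm over the bench. y axis along the bar towards the billet.
- plunger (a joint): How far the lock plunger is pulled straight up, in m: 0 = pin fully home (12 mm deep in a hole), over 0.012 = pin clear of the bar, 0.018 = its upper stop. A spring pushes it down with 4.5 N when home and 7 N when fully up; between holes the round-ended 10 mm pin rests on the bar at 0.012, and over a hole it drops in.
- knob: The black round knob on top of the plunger, 25 mm diameter with a 27 mm rim at the top, 32 mm tall, axis vertical; origin at its centre, half-way up, 96 mm over the bench when the pin is home. Hidden under the cap at the start. It moves with plunger and section. y axis along the bar towards the billet.
- bowl: Bystander: round wooden bowl, 116 mm across, 50 mm high, origin under its centre. Leave it alone.
- chisel: Bystander: chisel with pale wooden handle, 250 mm long and 22 mm high, lying along its x axis on the bench on the robot's side of the rail. Origin under its middle.
- gouge: Bystander: gouge with wooden handle, 270 mm long and 22 mm high, lying along its x axis at the right. Origin under its middle.
- mallet: Bystander: carver's wooden mallet standing on its head, 96 mm across, 262 mm high, at the right. Origin under it.
- wax: Bystander: amber glass jar, 72 mm across, 60 mm high, at the left. Origin under it.
- sander: Bystander: cork sanding block 100 x 60 x 35 mm at the right. Origin under it.
- packer: Bystander: small dark wooden packing block 24 x 55 x 16 mm lying on the plank beside the bar. Origin under it.
- offcut: Bystander: pale wooden offcut 60 x 100 x 45 mm at the left. Origin under it.
There are look-alikes about, which are no part of the job. Leave any turquoise look-alike of the cap alone.

How it is judged:
By the outcome, as a careful person would: the job done as asked, in the order asked, and still so for the second after the job is handed in, while the arm keeps its last pose, push and grip.
It also fails if it takes over 54 s, if anything falls off the work surface, if the arm or the gripper's body presses on something with over 40 N, if the wrist force passes 120 N, or if a joint passes its speed limit or range.

ROBOT

A 6-joint arm with a two-finger parallel gripper is mounted at the origin on the work surface. World frame = base frame: x ahead of the robot, y to its left, z up, the work surface at z = 0. Lengths are in m, angles in rad, forces in N, time in s.
With the tool pointing down it reaches from about 0.35 to 0.725 m from the base axis. Payload 6 kg.
Tool frame: the origin (TCP) lies midway between the tips of the shut fingers; the grasp point (between the pads) lies 19 mm behind it (r.tcp_to_grasp is the distance from the TCP to the grasp point, in m); z points along the fingers, x is the direction in which the jaws open and shut, and the axes are right-handed (so a half turn about z gives the same grasp; the last joint's range is limited). The gripper opens to 85 mm and grips with 20 to 120 N. Pads are 22 mm wide; open, the fingers measure 114 mm over their backs; the gripper's body (76 mm by 85 mm) begins 54 mm behind the grasp point. The pads swing forward as they close: fully open they stand 13 mm farther back than shut.
Start: joints at [-0.945, 0.04, 0.085, 0, -1.615, -0.334], TCP at [0.173, -0.575, 0.231] pointing down, gripper open.
Joint ranges: [-2.56, 2.56], [-1.29, 2.01], [-1.08, 1.49], [-3.29, 1.98], [-2.81, -0.18], [-2.99, 2.99]. Speed limits (rad/s): [2.57, 2.57, 3.01, 3.14, 3.14, 3.14].

INTERFACE

Orientations are given as a unit quaternion [w, x, y, z].
In Python, from plant import r gives the robot as it stands.
- The arm moves only by the tool drive_tool, never from a script. Its argument "motion" is a list of rows, each a list of 5 numbers: the opening, from 0 (shut) to 1 (fully open), then the shift along the tool's x, y, z in m, then the turn about the tool's z in rad. A call has exactly 10 rows; each row is the pose to reach, as a shift and turn from the pose commanded when the call began, along the tool's axes at that moment; what a row does not reach only later rows make up. A row lasts 1/12 s, in which the tool goes at most 41.7 mm and 7.16 degrees, less where a joint would pass 70% of its speed; a pose out of reach is approached as far as the arm can. A call with a gripper value outside its range is refused whole. The fingers move at their own pace and stop on an object; "newtons" is the grip in N (left out, the last holds). Time passes only in rows, so rows that repeat a pose let the fingers close, or fill a call up. It gives the time, the measured TCP pose, the force and the opening at its end, in the units of the state.
- r.read_state(): the state, without advancing time (a new reading comes with each control period).
- r.snapshot(name): name is "side" or "top"; returns a dict with "img" (420x560x3 uint8, blue, green, red), "depth" (420x560 float32, m along the optical axis (not along the pixel's ray), 0 where there is no reading), "vfov" (degrees; the focal length in pixels is half the picture's height over the tangent of half this angle, whatever the lens; pixels are square), "cx", "cy" (the principal point, pixels), "eye" and "rotation" of the camera in the world. Camera axes: x right, y down, z forward; pixel columns grow to the right and rows downward; lengths in m; the calibration is good to about 2 mm. A picture is of the moment at which its call begins.
- r.hand_in(): hands the job in, once; it reports no verdict.
Trained networks look in a picture, given as the dict that the camera call returned (one of the last four; its "shot" number tells which), for a name from the list of things; names that differ only in an ending like _2 or _b are one class to them, and where a whole thing is asked for, a point or a joint stands for the part that bears it (a point fixed in the world has none). Each returns a list of dicts, best first, with "confidence" (0 to 1); they miss things now and then, are a little off and sometimes report something else, mostly with a low value. They report only what shows in the picture. A call takes as long as a camera call. They do not tell look-alikes from the thing itself.
- r.search_frame(picture, thing): "extent" ([left, top, right, bottom] in pixels, round what is visible of it).
- r.spot_point(picture, thing): "point" ([column, row] in pixels: a listed point, or the origin of a listed thing).
The state is a dict: "clock": time; "q": joint angles; "dq": joint speeds; "joint_efforts": joint torques, N m; "position": TCP position; "orientation": TCP orientation; "force": force on the tool from outside, world axes, zero at the start; "wrist_torque": the same for the moment, N m; "opening": opening from 0.0 (shut) to 1.0 (fully open).
Only numpy, scipy, OpenCV 4.12 (cv2) and the standard library are available. Lean on these libraries where they do the work, as an engineer would, in place of code of your own. Each camera call takes 0.05 s, during which the arm holds its last target. There are 200 camera calls.

## Working session

There is one attempt and no reset: what is moved stays moved. The work goes in short steps, Python scripts to look and compute and a tool call to move; the robot and the scene stay as the last step left them, time stands still between calls to the robot, and variables do not carry over. Pictures are saved under pics/ and viewed, about 8 in all and at most 12, crops included, and the job is handed in when it is done.

Besides the shell and the picture viewer there is one more tool, called after "Call:" by a JSON object that holds its "fn" and its "kwargs". drive_tool: Moves the arm, as the interface text tells. Its arguments: {"type":"object","properties":{"motion":{"type":"array","items":{"type":"array","items":{"type":"number"}}},"newtons":{"type":"number"}},"required":["motion"]}

```bash
mkdir -p pics; cat > h.py <<'E'
import numpy as np, cv2
from plant import r
def cam(p):
    h=p["img"].shape[0]; f=h/2/np.tan(np.radians(p["vfov"])/2); R=np.array(p["rotation"])
    if R.ndim==1:
        from scipy.spatial.transform import Rotation as Q
        R=Q.from_quat([R[1],R[2],R[3],R[0]]).as_matrix()
    return f,R,np.array(p["eye"])
def ray(p,u,v):
    f,R,e=cam(p); return e,R@np.array([(u-p["cx"])/f,(v-p["cy"])/f,1.])
def atz(p,u,v,z):
    e,d=ray(p,u,v); return e+d*(z-e[2])/d[2]
def dep(p,u,v):
    e,d=ray(p,u,v); return e+d*p["depth"][int(round(v)),int(round(u))]
def proj(p,X):
    f,R,e=cam(p); c=R.T@(np.array(X)-e); return c[:2]/c[2]*f+[p["cx"],p["cy"]]
E
python3 - <<'E'
from h import *
np.set_printoptions(precision=4,suppress=True)
s=r.read_state();print({k:np.round(s[k],3) for k in('clock','position','orientation','force','opening')})
for n in("side","top"):
    p=r.snapshot(n);cv2.imwrite(f"pics/{n}0.png",p["img"]);print(n,p["vfov"],p["cx"],p["cy"],p["eye"],p["rotation"])
    for t in("cap_centre","cap","tray_in","next_hole","section_top","rail","bowl","packer","mallet"):
        for d in r.spot_point(p,t)[:3]:
            u,v=d["point"];
            try: w=dep(p,u,v)
            except Exception: w=None
            print(t,np.round(d["point"],1),round(d["confidence"],2),w)
    for d in r.search_frame(p,"cap")[:4]:print("box",np.round(d["extent"]),d["confidence"])
E
```

```text
{'clock': np.float64(0.0), 'position': array([ 0.173, -0.574,  0.23 ]), 'orientation': array([-0.001,  0.597,  0.802,  0.   ]), 'force': array([ 0.331, -0.208, -0.424]), 'opening': np.float64(1.002)}
side 48.169191899393894 283.96612843655106 210.1030940778613 [0.4615 1.1136 0.9811] [ 0.0244 -0.0747  0.9006 -0.4275]
cap_centre [271.3 177.5] 0.75 [ 0.6734 -0.0859  0.1172]
cap_centre [218.7 206.1] 0.69 [0.8251 0.0047 0.0506]
cap_centre [329.1 195.2] 0.68 [ 0.4867 -0.1084  0.0555]
cap [217.2 212.4] 0.79 [0.8306 0.0086 0.0273]
cap [325.3 204.3] 0.77 [ 0.4963 -0.1163  0.01  ]
cap [271.4 183.8] 0.55 [ 0.6718 -0.079   0.0977]
tray_in [362.7 187.4] 0.78 [ 0.3755 -0.2408  0.0054]
next_hole [273.4 197.8] 0.68 [ 0.6565 -0.0293  0.0814]
section_top [272.1 185. ] 0.64 [ 0.6705 -0.0849  0.0889]
rail [275.1 211.2] 0.66 [0.6447 0.0069 0.0582]
bowl [358.9 297. ] 0.77 [0.3724 0.2628 0.0078]
packer [253.9 183. ] 0.47 [ 0.746  -0.1562  0.0358]
mallet [326.8 143.6] 0.72 [ 0.5241 -0.4959  0.0142]
box [268. 167. 281. 191.] 0.78
box [320. 186. 330. 210.] 0.75
box [213. 193. 227. 218.] 0.58
top 54.3209836215
[... 259 characters left out ...]
0.1233]
cap [290.5 147.6] 0.63 [ 0.82   -0.0133  0.0618]
cap [317.1 192.9] 0.6 [ 0.6566 -0.0951  0.1193]
cap [323.5 248.8] 0.47 [ 0.488  -0.1194  0.0587]
tray_in [364.9 283.3] 0.77 [ 0.3799 -0.2591  0.0049]
next_hole [300.7 191.7] 0.98 [ 0.6729 -0.0471  0.0568]
section_top [313.7 191.2] 0.54 [ 0.6605 -0.0841  0.1257]
rail [303.  201.1] 0.71 [ 0.6409 -0.0543  0.0619]
packer [334.5 175.2] 0.48 [ 0.7354 -0.1614  0.0307]
packer [314.4 193. ] 0.16 [ 0.6564 -0.0868  0.1181]
mallet [444.6 245.3] 0.59 [ 0.4985 -0.4903  0.0982]
mallet [413.3 260.4] 0.29 [ 0.4548 -0.4181  0.0139]
box [318. 241. 334. 254.] 0.63
box [310. 182. 326. 195.] 0.55
box [284. 137. 298. 155.] 0.55
box [234. 167. 365. 230.] 0.28
```

```bash
python3 - <<'E'
import cv2,numpy as np
t=cv2.imread("pics/top0.png");s=cv2.imread("pics/side0.png")
a=cv2.resize(t[110:330,180:480],(800,587),interpolation=cv2.INTER_CUBIC);cv2.imwrite("pics/topc.png",a)
a=cv2.resize(s[130:270,190:390],(800,560),interpolation=cv2.INTER_CUBIC);cv2.imwrite("pics/sidec.png",a)
E
```

```text
(no output)
```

View pics/topc.png

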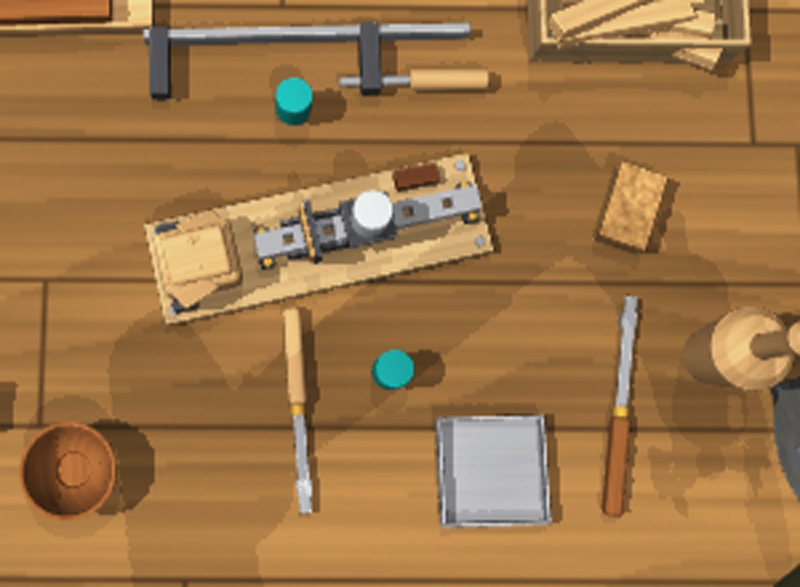

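View pics/sidec.png

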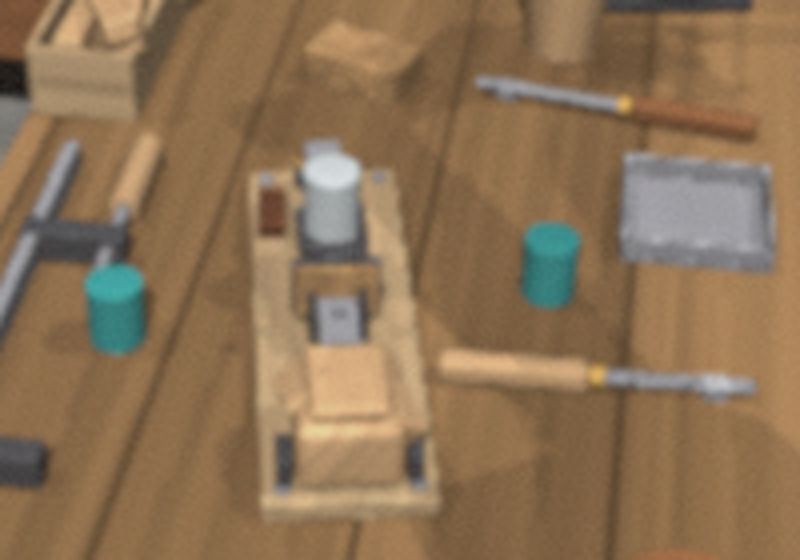

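```bash
cat >> h.py <<'E'
def cloud(p):
    f,R,e=cam(p); h,w=p["depth"].shape; u,v=np.meshgrid(np.arange(w),np.arange(h))
    D=np.stack([(u-p["cx"])/f,(v-p["cy"])/f,np.ones((h,w))],-1)@R.T
    return e+D*p["depth"][...,None]
def totool(target,yaw=None):
    from scipy.spatial.transform import Rotation as Q
    s=r.read_state(); q=s["orientation"]; R=Q.from_quat([q[1],q[2],q[3],q[0]]).as_matrix()
    d=R.T@(np.array(target)-s["position"]); a=np.degrees(np.arctan2(R[1,0],R[0,0]))
    return np.round(d,4),round(a,2),R
E
python3 - <<'E'
from h import *
np.set_printoptions(precision=4,suppress=True)
for n in("top","side"):
    p=r.snapshot(n);P=cloud(p);X,Y,Z=P[...,0],P[...,1],P[...,2];img=p["img"].astype(int)
    near=(np.hypot(X-.67,Y+.09)<.05)
    m=near&(Z>.115)&(Z<.135)
    print(n,"cap top",m.sum(),P[m].mean(0),(P[m].min(0)+P[m].max(0))/2)
    m=(img.min(2)>165)&near&(Z>.115) ; print(" white",m.sum(),P[m].mean(0))
    # bar
    sat=img.max(2)-img.min(2)
    m=(np.abs(Z-.056)<.006)&(sat<30)&(np.hypot(X-.66,Y+.04)<.2)
    Q=P[m][:,:2]; vx,vy,x0,y0=cv2.fitLine(Q.astype(np.float32),cv2.DIST_HUBER,0,.01,.01).ravel()
    print(" bar",m.sum(),vx,vy,x0,y0,np.degrees(np.arctan2(vy,vx)))
    m=(Z>.010)&(Z<.024)&(np.hypot(X-.66,Y+.04)<.26)&(sat>40)
    rc=cv2.minAreaRect(P[m][:,:2].astype(np.float32));print(" plank",rc)
    m=(np.abs(X-.38)<.1)&(np.abs(Y+.25)<.1)&(Z>.014)&(Z<.04)
    print(" tray",cv2.minAreaRect(P[m][:,:2].astype(np.float32)))
    m=(np.abs(X-.38)<.05)&(np.abs(Y+.25)<.05)&(sat<30);print(np.median(P[m],0))
    # holes
    if n=="top":
        for c in((447,203),(408,211),(328,231),(288,239)): print(" hole",atz(p,180+c[0]*300/800,110+c[1]*220/587,.056))
print(totool([.672,-.09,.23]))
E
```

```text
top cap top 171 [ 0.6705 -0.102   0.1239] [ 0.6712 -0.101   0.1228]
 white 164 [ 0.6705 -0.1018  0.1241]
 bar 547 0.22493327 -0.9743742 0.66870826 -0.09518948 -77.001045
 plank ((0.6765822172164917, -0.04728004336357117), (0.39651942253112793, 0.46272963285446167), 31.85928726196289)
 tray ((0.3723829388618469, -0.2547929584980011), (0.13012856245040894, 0.13084650039672852), 2.0653178691864014)
[ 0.3808 -0.25    0.0051]
 hole [ 0.6929 -0.2005  0.056 ]
 hole [ 0.6825 -0.1525  0.056 ]
 hole [ 0.6569 -0.0546  0.056 ]
 hole [ 0.6467 -0.006   0.056 ]
side cap top 127 [ 0.6732 -0.0978  0.1237] [ 0.6743 -0.1013  0.1226]
 white 101 [ 0.6723 -0.1007  0.1247]
 bar 203 0.24704514 -0.969004 0.6518141 -0.0011046778 -75.697266
 plank ((0.6843293309211731, -0.056082963943481445), (0.3631116449832916, 0.45942994952201843), 53.30510330200195)
 tray ((0.37570086121559143, -0.25457680225372314), (0.1296277642250061, 0.1424247920513153), 1.726280689239502)
[ 0.3812 -0.2596  0.0061]
(array([0.3205, 0.6177, 0.0012]), np.float64(106.72), array([[-0.2877,  0.9577, -0.0001],
       [ 0.9577,  0.2877,  0.0002],
       [ 0.0002, -0.    , -1.    ]]))
```

Call:
{"fn": "drive_tool", "kwargs": {"motion": [[1, 0.018, 0.0356, 0, -0.11], [1, 0.036, 0.071, 0, -0.22], [1, 0.054, 0.107, 0, -0.33], [1, 0.072, 0.142, 0, -0.44], [1, 0.09, 0.178, 0, -0.55], [1, 0.108, 0.214, 0, -0.66], [1, 0.126, 0.249, 0, -0.77], [1, 0.144, 0.285, 0, -0.88], [1, 0.162, 0.32, 0, -0.99], [1, 0.18, 0.356, 0, -1.1]], "newtons": 40}}

```text
clock: 2.03
position: [0.4629, -0.2982, 0.2317]
orientation: [0.0, 0.087, 0.996, -0.0]
force: [0.4, -0.1, -0.8]
opening: 1.0
```

```bash
python3 - <<'E'
from h import *
print(r.read_state()["position"],totool([.671,-.1015,.2]))
E
```

```text
[ 0.46288953 -0.29815434  0.23172874] (array([-0.171 ,  0.2296,  0.0319]), np.float64(170.07), array([[-9.85012083e-01,  1.72483448e-01,  8.10484409e-04],
       [ 1.72483346e-01,  9.85012415e-01, -1.93703384e-04],
       [-8.31747832e-04, -5.10051106e-05, -9.99999653e-01]]))
```

Call:
{"fn": "drive_tool", "kwargs": {"motion": [[1, -0.02, 0.028, 0, -0.06], [1, -0.042, 0.057, 0, -0.12], [1, -0.064, 0.086, 0, -0.18], [1, -0.086, 0.115, 0, -0.24], [1, -0.107, 0.144, 0, -0.3], [1, -0.128, 0.172, 0, -0.36], [1, -0.15, 0.2, 0, -0.41], [1, -0.171, 0.23, 0, -0.41], [1, -0.171, 0.23, 0.02, -0.41], [1, -0.171, 0.23, 0.032, -0.41]]}}

```text
clock: 2.87
position: [0.6718, -0.102, 0.1966]
orientation: [-0.001, -0.116, 0.993, 0.0]
force: [0.1, 0.2, -2.0]
opening: 0.997
```

```bash
python3 - <<'E'
from h import *
print(r.read_state()["position"],totool([.671,-.1015,.091]))
p=r.snapshot("side")
cv2.imwrite("pics/s1.png",cv2.resize(p["img"][90:230,190:390],(800,560),interpolation=cv2.INTER_CUBIC))
E
```

```text
[ 0.67175067 -0.10203281  0.19656762] (array([0.0004, 0.0006, 0.1056]), np.float64(-166.64), array([[-9.72916067e-01, -2.31145707e-01, -2.44702402e-03],
       [-2.31147703e-01,  9.72918508e-01,  5.62917259e-04],
       [ 2.25063905e-03,  1.11329523e-03, -9.99996848e-01]]))
```

View pics/s1.png

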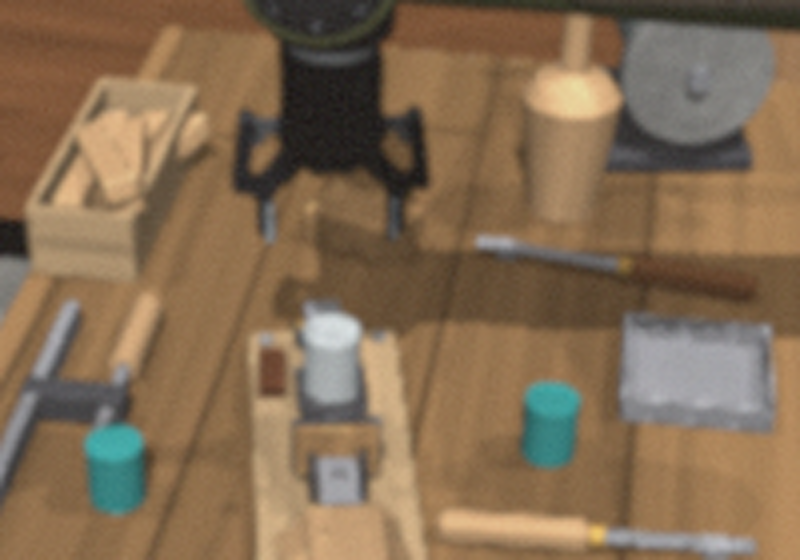

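The gripper stands centred over the aluminium cap (crop 332,360; fingertips at 268 and 395). The two turquoise look-alikes at (115,465) and (550,425) are well clear. I'll descend.

Call:
{"fn": "drive_tool", "kwargs": {"motion": [[1, 0, 0, 0.02, 0], [1, 0, 0, 0.04, 0], [1, 0, 0, 0.058, 0], [1, 0, 0, 0.074, 0], [1, 0, 0, 0.088, 0], [1, 0, 0, 0.1, 0], [1, 0, 0, 0.106, 0], [1, 0, 0, 0.106, 0], [0.8, 0, 0, 0.106, 0], [0.7, 0, 0, 0.106, 0]]}}

```text
clock: 3.75
position: [0.6716, -0.1041, 0.0947]
orientation: [0.001, -0.115, 0.993, -0.0]
force: [0.1, 0.2, 0.3]
opening: 0.748
```

Call:
{"fn": "drive_tool", "kwargs": {"motion": [[0.65, 0, 0, 0, 0], [0.6, 0, 0, 0, 0], [0.57, 0, 0, 0, 0], [0.54, 0, 0, 0, 0], [0.51, 0, 0, 0, 0], [0.48, 0, 0, 0, 0], [0.45, 0, 0, 0, 0], [0.4, 0, 0, 0, 0], [0.4, 0, 0, 0, 0], [0.4, 0, 0, 0, 0]], "newtons": 40}}

```text
clock: 4.58
position: [0.6713, -0.104, 0.0941]
orientation: [0.001, -0.115, 0.993, -0.0]
force: [-1.5, -0.0, 5.8]
opening: 0.529
```

Call:
{"fn": "drive_tool", "kwargs": {"motion": [[0.4, 0, 0, -0.004, 0], [0.4, 0, 0, -0.01, 0], [0.4, 0, 0, -0.018, 0], [0.4, 0, 0, -0.028, 0], [0.4, 0, 0, -0.04, 0], [0.4, 0, 0, -0.054, 0], [0.4, 0, 0, -0.068, 0], [0.4, 0, 0, -0.082, 0], [0.4, 0, 0, -0.092, 0], [0.4, 0, 0, -0.1, 0]], "newtons": 45}}

```text
clock: 5.42
position: [0.6714, -0.104, 0.1957]
orientation: [0.001, -0.115, 0.993, -0.0]
force: [-0.9, 0.0, -0.4]
opening: 0.525
```

```bash
python3 - <<'E'
from h import *
np.set_printoptions(precision=4,suppress=True)
print(totool([.3745,-.2547,.195]))
for n in("side","top"):
    p=r.snapshot(n)
    for t in("knob","next_hole","section_top","cap"):
        for d in r.spot_point(p,t)[:2]: print(n,t,np.round(d["point"],1),round(d["confidence"],2),dep(p,*d["point"]),atz(p,*d["point"],.096))
    P=cloud(p);m=(np.hypot(P[...,0]-.671,P[...,1]+.104)<.04)&(P[...,2]>.1)&(P[...,2]<.118)
    print(n,m.sum(),P[m].mean(0) if m.any() else 0)
    m=(np.abs(P[...,0]-.3745)<.045)&(np.abs(P[...,1]+.2547)<.045);print(np.median(P[m],0))
    cv2.imwrite(f"pics/{n}2.png",cv2.resize(p["img"][90:230,190:390],(800,560),interpolation=cv2.INTER_CUBIC))
E
```

```text
(array([ 0.3235, -0.0787,  0.    ]), np.float64(-166.77), array([[-0.9734, -0.2289,  0.0023],
       [-0.2289,  0.9735,  0.0001],
       [-0.0023, -0.0004, -1.    ]]))
side knob [270.2 180.9] 0.5 [ 0.6789 -0.097   0.0953] [ 0.6788 -0.0961  0.096 ]
side next_hole [275.5 200. ] 0.97 [ 0.6489 -0.0235  0.0781] [ 0.6452 -0.0011  0.096 ]
side next_hole [362.2 189.2] 0.34 [ 0.3767 -0.2336  0.0027] [ 0.3848 -0.1051  0.096 ]
side section_top [272.3 183.7] 0.76 [ 0.6714 -0.0936  0.0877] [ 0.6695 -0.0823  0.096 ]
side cap [273.4 158.2] 0.9 [ 0.6659 -0.0792  0.1949] [ 0.6916 -0.2293  0.096 ]
side cap [340.  228.4] 0.62 [ 0.4401 -0.0147  0.0006] [0.4422 0.0951 0.096 ]
side 53 [ 0.6735 -0.0987  0.1119]
[ 0.3747 -0.259   0.0063]
top next_hole [304.4 192.4] 0.85 [ 0.6717 -0.0594  0.0518] [ 0.6626 -0.057   0.096 ]
top next_hole [300.6 203.2] 0.61 [ 0.6353 -0.0469  0.0548] [ 0.6279 -0.045   0.096 ]
top section_top [316.1 194.1] 0.68 [ 0.6626 -0.0961  0.0702] [ 0.6574 -0.0939  0.096 ]
top section_top [209.4 283.1] 0.52 [0.3779 0.2467 0.0123] [0.3795 0.2322 0.096 ]
top cap [326.9 249.2] 0.63 [ 0.487  -0.1305  0.0557] [ 0.4844 -0.1261  0.096 ]
top cap [320. 186.] 0.53 [ 0.6461 -0.0906  0.2655] [ 0.6836 -0.1064  0.096 ]
top 9 [ 0.6613 -0.0968  0.1082]
[ 0.3743 -0.2539  0.0052]
```

View pics/side2.png

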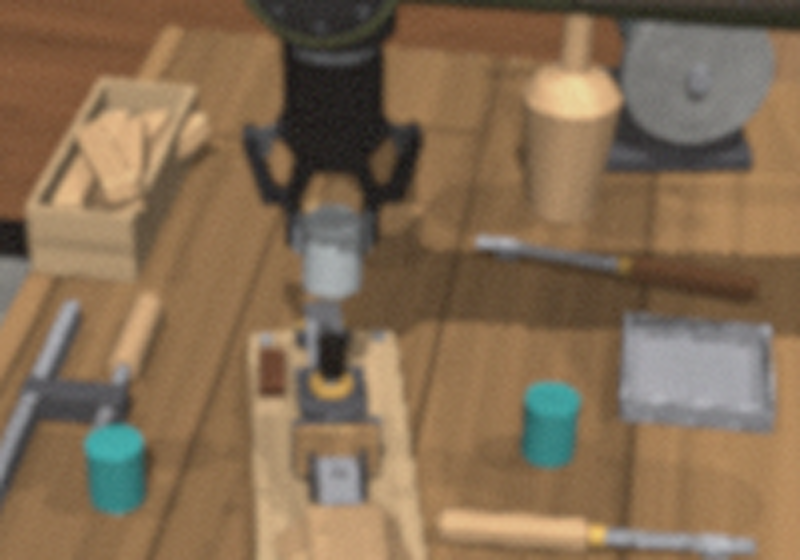

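The aluminium cap hangs in the gripper (330,255) and the black knob is exposed (333,350). Next I carry the cap to the tray (698,370).

Call:
{"fn": "drive_tool", "kwargs": {"motion": [[0.4, 0.012, -0.003, 0, 0], [0.4, 0.042, -0.01, 0, 0], [0.4, 0.08, -0.019, 0, 0], [0.4, 0.119, -0.029, 0, 0], [0.4, 0.158, -0.038, 0, 0], [0.4, 0.197, -0.048, 0, 0], [0.4, 0.236, -0.057, 0, 0], [0.4, 0.273, -0.066, 0, 0], [0.4, 0.303, -0.074, 0, 0], [0.4, 0.323, -0.079, 0, 0]]}}

```text
clock: 6.75
position: [0.3724, -0.2558, 0.1938]
orientation: [0.001, -0.115, 0.993, -0.0]
force: [0.7, -0.6, -1.0]
opening: 0.523
```

```bash
python3 - <<'E'
from h import *
print(totool([.3745,-.2547,.033]),r.read_state()["position"],r.read_state()["opening"])
p=r.snapshot("side")
cv2.imwrite("pics/s3.png",cv2.resize(p["img"][90:250,260:460],(800,640))[:600])
P=cloud(p)
for d in r.spot_point(p,"cap")[:4]: print(d["point"],d["confidence"],dep(p,*d["point"]))
E
```

```text
(array([-0.0021,  0.0007,  0.1608]), np.float64(-166.82), array([[-9.73652921e-01, -2.28031700e-01,  1.23836675e-03],
       [-2.28032408e-01,  9.73653433e-01, -4.62343323e-04],
       [-1.10031110e-03, -7.32549679e-04, -9.99999126e-01]])) [ 0.37238152 -0.25578527  0.19382347] 0.5234964702499987
[371.1, 144.0] 0.84 [ 0.37116766 -0.22862896  0.18949497]
[327.3, 203.2] 0.74 [ 0.4899277  -0.11030382  0.02033008]
[218.8, 210.0] 0.73 [0.8244195  0.00917713 0.03846244]
```

View pics/s3.png

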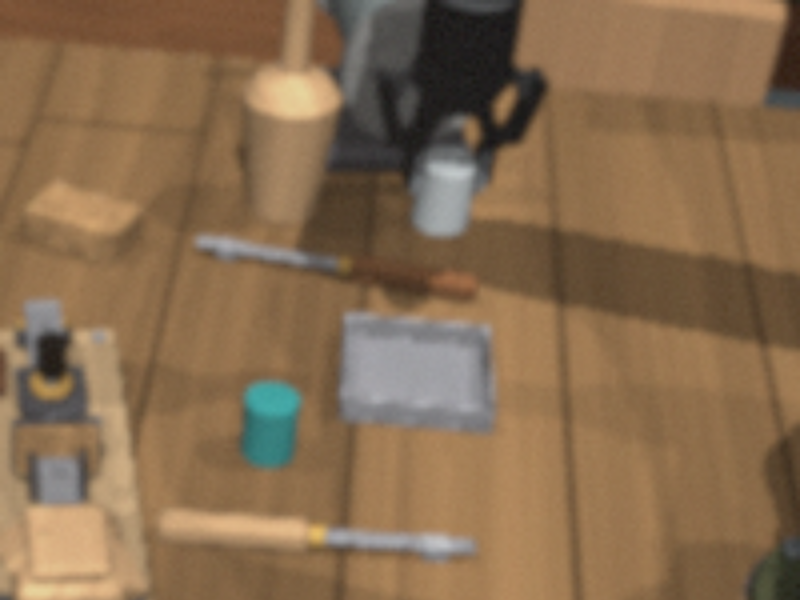

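The cap hangs upright (442,195) over the tray (418,370); I'll lower it.

Call:
{"fn": "drive_tool", "kwargs": {"motion": [[0.4, -0.001, 0, 0.012, 0], [0.4, -0.002, 0.001, 0.036, 0], [0.4, -0.002, 0.001, 0.06, 0], [0.4, -0.002, 0.001, 0.084, 0], [0.4, -0.002, 0.001, 0.106, 0], [0.4, -0.002, 0.001, 0.124, 0], [0.4, -0.002, 0.001, 0.138, 0], [0.4, -0.002, 0.001, 0.148, 0], [0.4, -0.002, 0.001, 0.154, 0], [0.4, -0.002, 0.001, 0.155, 0]]}}

```text
clock: 7.68
position: [0.376, -0.2528, 0.0367]
orientation: [-0.001, -0.115, 0.993, 0.001]
force: [-0.1, 0.1, -1.7]
opening: 0.528
```

Call:
{"fn": "drive_tool", "kwargs": {"motion": [[0.4, 0, 0, 0.001, 0], [0.4, 0, 0, 0.002, 0], [0.4, 0, 0, 0.003, 0], [0.4, 0, 0, 0.004, 0], [0.4, 0, 0, 0.005, 0], [0.4, 0, 0, 0.0055, 0], [0.4, 0, 0, 0.0055, 0], [0.4, 0, 0, 0.0055, 0], [0.4, 0, 0, 0.0055, 0], [0.4, 0, 0, 0.0055, 0]]}}

```text
clock: 8.52
position: [0.3764, -0.2533, 0.0329]
orientation: [0.0, -0.115, 0.993, 0.0]
force: [0.7, -0.8, -1.6]
opening: 0.527
```

Call:
{"fn": "drive_tool", "kwargs": {"motion": [[0.4, 0, 0, 0.0005, 0], [0.4, 0, 0, 0.001, 0], [0.4, 0, 0, 0.0015, 0], [0.4, 0, 0, 0.002, 0], [0.4, 0, 0, 0.002, 0], [0.4, 0, 0, 0.002, 0], [0.4, 0, 0, 0.002, 0], [0.4, 0, 0, 0.002, 0], [0.4, 0, 0, 0.002, 0], [0.4, 0, 0, 0.002, 0]]}}

```text
clock: 9.35
position: [0.3766, -0.2535, 0.0321]
orientation: [0.0, -0.115, 0.993, -0.0]
force: [-3.3, 3.0, 7.7]
opening: 0.53
```

Call:
{"fn": "drive_tool", "kwargs": {"motion": [[0.54, 0, 0, 0, 0], [0.55, 0, 0, 0, 0], [0.57, 0, 0, 0, 0], [0.6, 0, 0, 0, 0], [0.65, 0, 0, 0, 0], [0.7, 0, 0, 0, 0], [0.75, 0, 0, 0, 0], [0.8, 0, 0, 0, 0], [0.8, 0, 0, -0.005, 0], [0.8, 0, 0, -0.01, 0]]}}

```text
clock: 10.18
position: [0.3762, -0.2533, 0.041]
orientation: [-0.0, -0.115, 0.993, 0.0]
force: [0.6, -0.0, 0.3]
opening: 0.8
```

Call:
{"fn": "drive_tool", "kwargs": {"motion": [[0.8, 0, 0, -0.01, 0], [0.8, 0, 0, -0.025, 0], [0.8, 0, 0, -0.045, 0], [0.8, 0, 0, -0.065, 0], [0.8, 0, 0, -0.085, 0], [0.8, 0, 0, -0.105, 0], [0.8, 0, 0, -0.125, 0], [0.8, 0, 0, -0.14, 0], [0.8, 0, 0, -0.15, 0], [0.8, 0, 0, -0.15, 0]]}}

```text
clock: 11.02
position: [0.3772, -0.2538, 0.1939]
orientation: [0.002, -0.115, 0.993, -0.001]
force: [0.3, 0.2, 0.2]
opening: 0.797
```

```bash
python3 - <<'E'
from h import *
np.set_printoptions(precision=4,suppress=True)
print(r.read_state()["position"],totool([.671,-.1025,.19]))
p=r.snapshot("side");P=cloud(p)
m=(np.hypot(P[...,0]-.375,P[...,1]+.254)<.05)&(P[...,2]>.05)&(P[...,2]<.07);print(m.sum(),P[m].mean(0))
# knob edges
m=(p["img"].max(2)<60)&(np.hypot(P[...,0]-.671,P[...,1]+.1)<.05)&(P[...,2]>.07)&(P[...,2]<.12);v,u=np.nonzero(m)
print("knob px",m.sum(),u.min(),u.max(),v.min(),v.max(),P[m].mean(0)); print(proj(p,[.671,-.1015,.096]),proj(p,[.671,-.1015,.112]),u.mean(),v.mean())
cv2.imwrite("pics/s4.png",cv2.resize(p["img"][90:250,260:460],(750,600)))
E
```

```text
[ 0.3772 -0.2538  0.1939] (array([-0.3206,  0.0801,  0.0049]), np.float64(-166.77), array([[-0.9734, -0.2289,  0.0042],
       [-0.2289,  0.9734, -0.0015],
       [-0.0038, -0.0024, -1.    ]]))
115 [ 0.3806 -0.2463  0.0606]
knob px 57 270 276 174 183 [ 0.6713 -0.0974  0.106 ]
[272.8673 180.1978] [272.892  176.1302] 272.56140350877195 178.3684210526316
```

View pics/s4.png

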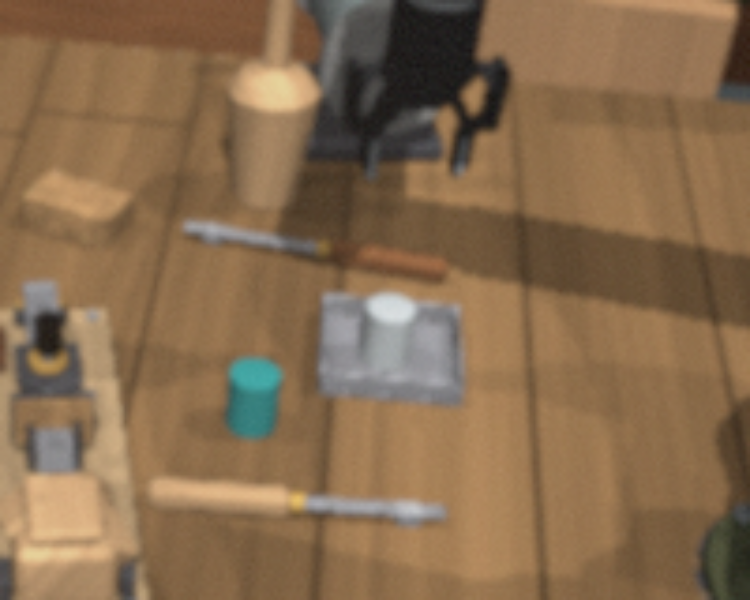

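The cap stands upright in the middle of the tray (390,330). The knob (48,330) matches its predicted position, so I go back to it.

Call:
{"fn": "drive_tool", "kwargs": {"motion": [[0.7, -0.012, 0.003, 0, 0], [0.7, -0.042, 0.01, 0, 0], [0.7, -0.08, 0.02, 0, 0], [0.7, -0.118, 0.03, 0, 0], [0.7, -0.157, 0.039, 0, 0], [0.7, -0.196, 0.049, 0, 0], [0.7, -0.235, 0.059, 0, 0], [0.7, -0.272, 0.068, 0, 0], [0.7, -0.302, 0.076, 0, 0], [0.7, -0.321, 0.081, 0, 0]]}}

```text
clock: 11.9
position: [0.6721, -0.0985, 0.1871]
orientation: [-0.002, -0.116, 0.993, 0.0]
force: [-0.3, -1.2, 0.2]
opening: 0.703
```

Call:
{"fn": "drive_tool", "kwargs": {"motion": [[0.7, 0, 0, 0, 0], [0.7, 0, 0, 0.01, 0], [0.7, 0, 0, 0.025, 0], [0.7, 0, 0, 0.04, 0], [0.7, 0, 0, 0.05, 0], [0.7, 0, 0, 0.06, 0], [0.7, 0, 0, 0.07, 0], [0.7, 0, 0, 0.07, 0], [0.7, 0, 0, 0.07, 0], [0.7, 0, 0, 0.07, 0]]}}

```text
clock: 12.73
position: [0.6706, -0.1012, 0.1217]
orientation: [0.001, -0.115, 0.993, -0.0]
force: [0.4, 0.7, 1.0]
opening: 0.702
```

```bash
python3 - <<'E'
from h import *
np.set_printoptions(precision=4,suppress=True)
s=r.read_state();print(s["position"],s["force"],totool([.671,-.102,.077]))
p=r.snapshot("side")
cv2.imwrite("pics/s5.png",cv2.resize(p["img"][120:220,220:350],(780,600),interpolation=cv2.INTER_CUBIC))
E
```

```text
[ 0.6706 -0.1012  0.1217] [0.3832 0.7185 1.0399] (array([-0.0001, -0.0008,  0.0447]), np.float64(-166.77), array([[-0.9735, -0.2289,  0.0013],
       [-0.2289,  0.9735, -0.0002],
       [-0.0012, -0.0005, -1.    ]]))
```

View pics/s5.png

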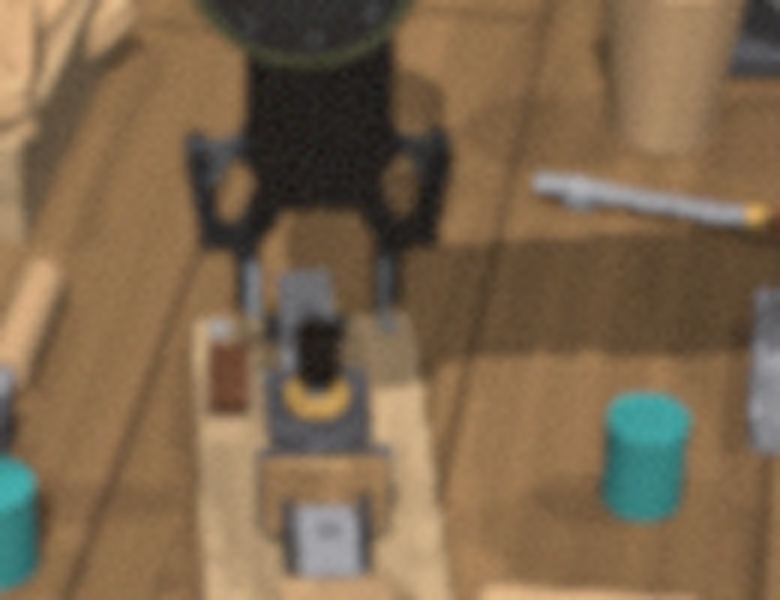

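The knob (318,350) is midway between the fingers (250 and 387). I'll go down and grip.

Call:
{"fn": "drive_tool", "kwargs": {"motion": [[0.7, 0, 0, 0.008, 0], [0.7, 0, 0, 0.018, 0], [0.7, 0, 0, 0.028, 0], [0.7, 0, 0, 0.036, 0], [0.7, 0, 0, 0.042, 0], [0.7, 0, 0, 0.044, 0], [0.7, 0, 0, 0.044, 0], [0.6, 0, 0, 0.044, 0], [0.5, 0, 0, 0.044, 0], [0.45, 0, 0, 0.044, 0]], "newtons": 60}}

```text
clock: 13.62
position: [0.6707, -0.101, 0.0775]
orientation: [0.001, -0.115, 0.993, -0.0]
force: [-1.1, -0.2, 0.4]
opening: 0.452
```

Call:
{"fn": "drive_tool", "kwargs": {"motion": [[0.4, 0, 0, 0, 0], [0.37, 0, 0, 0, 0], [0.34, 0, 0, 0, 0], [0.3, 0, 0, 0, 0], [0.2, 0, 0, 0, 0], [0.1, 0, 0, 0, 0], [0.1, 0, 0, 0, 0], [0.1, 0, 0, 0, 0], [0.1, 0, 0, 0, 0], [0.1, 0, 0, 0, 0]], "newtons": 60}}

```text
clock: 14.45
position: [0.6705, -0.101, 0.0771]
orientation: [0.0, -0.115, 0.993, -0.0]
force: [0.3, 0.2, 2.2]
opening: 0.281
```

Call:
{"fn": "drive_tool", "kwargs": {"motion": [[0.1, 0, 0, -0.002, 0], [0.1, 0, 0, -0.004, 0], [0.1, 0, 0, -0.006, 0], [0.1, 0, 0, -0.008, 0], [0.1, 0, 0, -0.01, 0], [0.1, 0, 0, -0.012, 0], [0.1, 0, 0, -0.014, 0], [0.1, 0, 0, -0.0155, 0], [0.1, 0, 0, -0.0155, 0], [0.1, 0, 0, -0.0155, 0]]}}

```text
clock: 15.28
position: [0.6703, -0.1007, 0.0908]
orientation: [-0.0, -0.115, 0.993, 0.0]
force: [4.4, -0.1, -7.2]
opening: 0.281
```

Call:
{"fn": "drive_tool", "kwargs": {"motion": [[0.1, 0, 0, -0.001, 0], [0.1, 0, 0, -0.0015, 0], [0.1, 0, 0.004, -0.0015, 0], [0.1, 0, 0.01, -0.0015, 0], [0.1, 0, 0.017, -0.0015, 0], [0.1, 0, 0.025, -0.0015, 0], [0.1, 0, 0.032, -0.0015, 0], [0.1, 0, 0.038, -0.0015, 0], [0.1, 0, 0.043, -0.0015, 0], [0.1, 0, 0.046, -0.0015, 0]]}}

```text
clock: 16.12
position: [0.6597, -0.0556, 0.0922]
orientation: [-0.0, -0.115, 0.993, 0.0]
force: [5.2, -1.4, -8.6]
opening: 0.278
```

```bash
python3 - <<'E'
from h import *
np.set_printoptions(precision=4,suppress=True)
s=r.read_state();print(s["position"],s["force"],s["wrist_torque"],s["opening"])
u=np.array([-.2299,.9735]);print("along",u@(s["position"][:2]-[.6705,-.101]))
p=r.snapshot("side")
cv2.imwrite("pics/s6.png",cv2.resize(p["img"][120:220,220:350],(780,600),interpolation=cv2.INTER_CUBIC))
E
```

```text
[ 0.6597 -0.0556  0.0922] [ 5.1808 -1.3654 -8.6275] [-0.322  -2.09   -0.0467] 0.2783735963270039
along 0.04668988990154048
```

View pics/s6.png

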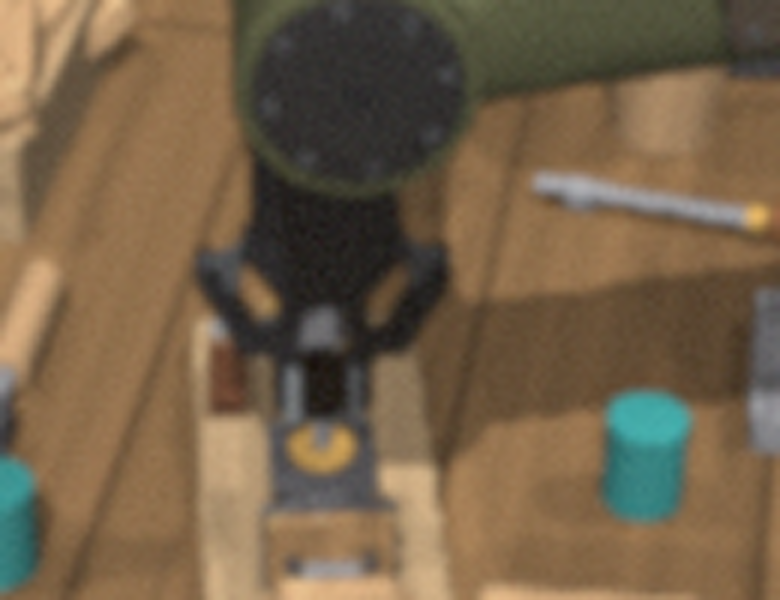

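The section followed the raised knob and the plunger rod shows (322,435). I have 3.3 mm left to slide, then I lower.

Call:
{"fn": "drive_tool", "kwargs": {"motion": [[0.1, 0, 0.0015, 0, 0], [0.1, 0, 0.0028, 0, 0], [0.1, 0, 0.0035, 0, 0], [0.1, 0, 0.0035, 0, 0], [0.1, 0, 0.0035, 0, 0], [0.1, 0, 0.0035, 0, 0], [0.1, 0, 0.0035, 0, 0], [0.1, 0, 0.0035, 0.001, 0], [0.1, 0, 0.0035, 0.002, 0], [0.1, 0, 0.0035, 0.003, 0]]}}

```text
clock: 17.0
position: [0.6589, -0.0524, 0.0894]
orientation: [-0.0, -0.115, 0.993, 0.0]
force: [4.5, 0.6, -5.9]
opening: 0.281
```

Call:
{"fn": "drive_tool", "kwargs": {"motion": [[0.1, 0, 0, 0.001, 0], [0.1, 0, 0, 0.002, 0], [0.1, 0, 0, 0.003, 0], [0.1, 0, 0, 0.004, 0], [0.1, 0, 0, 0.005, 0], [0.1, 0, 0, 0.005, 0], [0.1, 0, 0, 0.005, 0], [0.1, 0, 0, 0.005, 0], [0.1, 0, 0, 0.005, 0], [0.1, 0, 0, 0.005, 0]]}}

```text
clock: 17.83
position: [0.6589, -0.0525, 0.0851]
orientation: [-0.0, -0.115, 0.993, 0.0]
force: [5.1, 0.2, -6.2]
opening: 0.278
```

```bash
python3 - <<'E'
from h import *
np.set_printoptions(precision=4,suppress=True)
s=r.read_state();print(s["position"],s["force"],s["wrist_torque"],s["opening"])
u=np.array([-.2299,.9735]);print("along",u@(s["position"][:2]-[.6705,-.101]))
E
```

```text
[ 0.6589 -0.0525  0.0851] [ 5.1398  0.1635 -6.2328] [ 0.33   -1.7729  0.0199] 0.278313489197412
along 0.049889809670537105
```

Call:
{"fn": "drive_tool", "kwargs": {"motion": [[0.1, 0, 0, 0.001, 0], [0.1, 0, 0, 0.002, 0], [0.1, 0, 0, 0.003, 0], [0.1, 0, 0, 0.004, 0], [0.1, 0, 0, 0.005, 0], [0.1, 0, 0, 0.006, 0], [0.1, 0, 0, 0.007, 0], [0.1, 0, 0, 0.007, 0], [0.1, 0, 0, 0.007, 0], [0.1, 0, 0, 0.007, 0]]}}

```text
clock: 18.67
position: [0.659, -0.0526, 0.0787]
orientation: [0.0, -0.115, 0.993, 0.0]
force: [4.1, 3.6, -6.3]
opening: 0.283
```

Call:
{"fn": "drive_tool", "kwargs": {"motion": [[0.1, 0, 0, 0.0005, 0], [0.1, 0, 0, 0.001, 0], [0.1, 0, 0, 0.0015, 0], [0.1, 0, 0, 0.002, 0], [0.1, 0, 0, 0.002, 0], [0.1, 0, 0, 0.002, 0], [0.1, 0, 0, 0.002, 0], [0.1, 0, 0, 0.002, 0], [0.1, 0, 0, 0.002, 0], [0.1, 0, 0, 0.002, 0]]}}

```text
clock: 19.5
position: [0.6591, -0.0529, 0.0771]
orientation: [0.0, -0.115, 0.993, -0.0]
force: [3.1, 2.7, -1.6]
opening: 0.283
```

Call:
{"fn": "drive_tool", "kwargs": {"motion": [[0.1, 0, 0, 0.0005, 0], [0.1, 0, 0, 0.001, 0], [0.1, 0, 0, 0.0015, 0], [0.1, 0, 0, 0.002, 0], [0.1, 0, 0, 0.002, 0], [0.1, 0, 0, 0.002, 0], [0.1, 0, 0, 0.002, 0], [0.1, 0, 0, 0.002, 0], [0.1, 0, 0, 0.002, 0], [0.1, 0, 0, 0.002, 0]]}}

```text
clock: 20.33
position: [0.6594, -0.0535, 0.077]
orientation: [0.001, -0.115, 0.993, -0.001]
force: [0.1, 1.4, 8.1]
opening: 0.284
```

```bash
python3 - <<'E'
from h import *
np.set_printoptions(precision=4,suppress=True)
s=r.read_state();print(s["position"],s["force"],s["wrist_torque"],s["opening"])
u=np.array([-.2299,.9735]);print("along",u@(s["position"][:2]-[.6705,-.101]))
p=r.snapshot("side")
a=cv2.resize(p["img"][120:270,220:420],(800,600),interpolation=cv2.INTER_CUBIC);cv2.imwrite("pics/s7.png",a)
P=cloud(p);m=(np.hypot(P[...,0]-.376,P[...,1]+.254)<.05)&(P[...,2]>.05)&(P[...,2]<.07);print(m.sum(),P[m].mean(0))
E
```

```text
[ 0.6594 -0.0535  0.077 ] [0.0648 1.3916 8.0723] [0.5175 0.4494 0.028 ] 0.2836457330453851
along 0.04879913272020453
111 [ 0.381  -0.2474  0.0607]
```

View pics/s7.png

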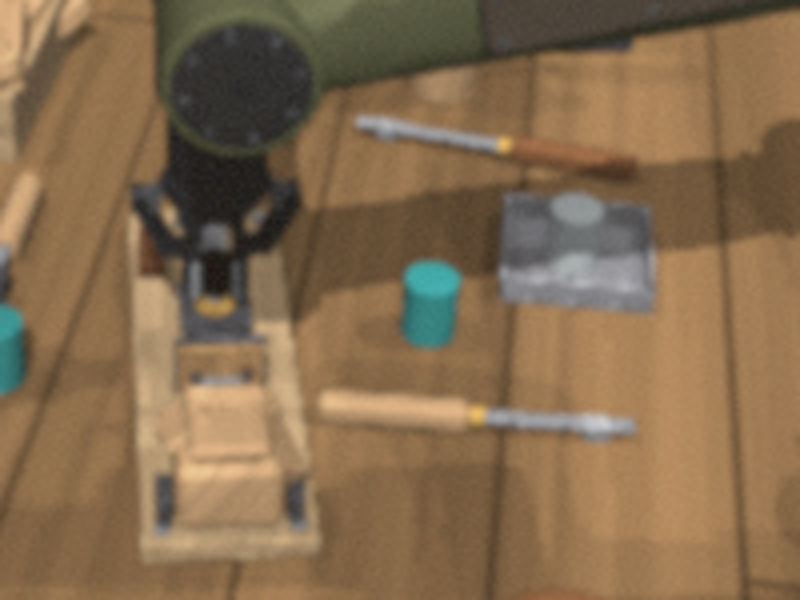

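The knob is back down on its boss, with the rod hidden (215,290). TCP height is 0.077, the same as when I gripped it in the starting hole, and there is now a firm +8 N stop under it. The cap stands in the tray (577,235) and nothing else has moved.

```bash
python3 - <<'E'
from plant import r
print(r.hand_in())
E
```

```text
the job is handed in; nothing more can be done
None
```

I finished the job and handed it in at about 20 s of the 54 s allowed; the hand-in gave no verdict.

- **Cap:** I lifted the aluminium cap off the plunger and stood it open end down near the middle of the tray. The camera measured it in the same place, within a millimetre, after release and again at the end.
- **Pin:** I pulled the knob up, slid the section one hole towards the billet and lowered the pin. The gripper still holds the knob at a 60 N grip setting.

**Last checks**
- **Pin home:** the tool height is 0.0770 m, against 0.0771 m when I first gripped the knob in the starting hole. An 8 N reaction pushes back from below, so the pin is seated, with the arm pressing lightly on it.
- **Slide distance:** it measured 48.8 mm at the end, and 49.9 mm before the final push down. The 1.2 mm shortfall is within the play of the pin in its hole.
- **Other things:** the final side picture showed nothing knocked over or visibly moved, including the nearby turquoise cups. I compared positions by eye rather than measuring them.

No check failed.

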